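# Seat a vial block on the shaker and screw its hold-down clamp to touch plus half a turn

### The job

Gently slide the vial block on the shaker platform fully home against the back stop. Then turn the T-handle of the clamp screw above it clockwise until the foot just touches the block, give it one further half turn, and let go: looser lets the block walk when the shaker runs, tighter cracks it. Leave the other things on the bench where they are.

Things in the scene. Friction and masses are not known exactly. Their poses are not given: they have to be found in the camera images.
- shaker: White and aluminium platform shaker, fixed. Origin on the bench under the centre of a seated block; +x from its open front to its back stop, +y to its left, z up. Platform top 64 mm above the origin, x = -140 to +115 mm, y = -106 to +106 mm. Two guides, 29 mm high, inner faces at y = -72 and +72 mm from x = -27 to +69 mm, flared outwards 14 mm in front of that, to x = -66 mm.
- back_stop (a point): Centre of the top edge of the shaker's back stop, on its front face (69 mm behind the shaker's origin, 93 mm above the bench). A block is home when its rear side rests against this face: its origin then has x = 0 in the shaker's frame, within 4 mm; its yaw does not matter.
- vial_block: Blue 12-place vial block with white caps, 137 x 137 x 60 mm, 0.27 to 0.45 kg, loose on the platform 35 to 60 mm short of home, up to 6 mm off centre, turned up to 0.3 rad. Origin at the centre of its underside, x and y across its four flat lobed sides (40 mm wide, corners cut off). Its front (68 mm to -x) can be pushed 20 to 55 mm above its underside, which takes 2 to 6 N.
- clamp_handle: T-handle of the hold-down screw: a level steel bar, 8 mm thick, 105 mm long over its black ball ends (13 mm), in a 19 mm hub. Origin at the bar's middle, on the vertical screw axis, some 225 mm above the bench, 22 mm behind the shaker's origin, z up; the bar lies 2.07 rad round from its own x axis. Clockwise from above screws down 8 mm a turn, the bar sinking with it. It drags with 0.03 N m.
- screw_bush (a point): Top centre of the brass bush (21 mm wide) in the grey clamp arm, on the screw axis, 36 mm below the bar at first; nothing else stands so high near the bar. Under the arm hangs the screw's sprung rubber foot (59 mm wide), turning with the bar, 1 to 8 mm above a seated block (set anew each time). After touch it rubs: the torque grows about 0.14 N m a radian; half a turn on it presses some 14 N.
- bench_timer: bystander: white bench timer with three buttons, 72 x 66 x 21 mm, left of the work; origin at the centre of its underside
- vial_1: bystander: capped vial, 25 mm wide, 56 mm high, standing left of the work; origin at the centre of its foot
- vial_2: bystander: capped vial, 25 mm wide, 56 mm high, standing right of the work; origin at the centre of its foot

How it is judged:
On the way, in this order (a step that is already met when the one before it is completed fails the run):
1. the block is home against the back stop, the foot still clear of it (x of vial_block in the frame of shaker above -0.004 m and contact force between clamp_handle and vial_block below 0.2 N), for 0.2 s.
2. the foot touches the block (contact force between clamp_handle and vial_block above 1 N), for 0.2 s.
At the end, for the whole second after the job is handed in: the block stands at rest within 4 mm of home against the back stop, and the clamp foot presses on it with 10 to 18 N, which is between about 0.37 and 0.66 of a turn past first touch (x of vial_block in the frame of shaker above -0.004 m and contact force between clamp_handle and vial_block between 10 and 18 N and linear speed of vial_block below 0.01 m/s).
It fails at once if the foot presses the block with more than 21 N (overtightened) (contact force between clamp_handle and vial_block above 21 N).
It fails at once if the robot pushes the block with more than 40 N (rammed) (contact force between the arm and vial_block above 40 N).
It fails at once if a bystander is moved by more than 30 mm (distance of any of bench_timer, vial_1, vial_2 from where it was at the start of the episode above 0.03 m).
It also fails if it takes over 72 s, if anything falls off the work surface, if the arm or the gripper's body presses on something with over 40 N, if the wrist force passes 120 N, or if a joint passes its speed limit or range.

### The arm

A 6-joint arm with a two-finger parallel gripper is mounted at the origin on a cart in front of the work surface, level with it; the furniture and walls round the work are solid. World frame = base frame: x ahead of the robot, y to its left, z up, the work surface at z = 0. Lengths are in m, angles in rad, forces in N, time in s.
With the tool pointing down it reaches from about 0.35 to 0.85 m from the base axis. Payload 8.1 kg.
Tool frame: the origin (TCP) lies at the very end of the fingers, on their centre line; the grasp point (between the pads) lies robot.hold_point_z behind it (robot.hold_point_z is the distance from the TCP to the grasp point, in m); z points along the fingers, y is the direction in which the jaws open and shut (so a half turn about z gives the same grasp; the last joint's range is limited). The gripper opens to 93 mm and grips with 3 to 60 N. Pads are 15 mm wide; open, the fingers measure 128 mm over their backs; the gripper's body (75 mm by 188 mm) begins 65 mm behind the grasp point.
Start: joints at [-1.23, 0.13, 1.488, -0, 1.523, -0.085], TCP at [0.248, -0.546, 0.219] pointing down, gripper open.
Joint ranges: [-2.96, 2.96], [-0.89, 2.26], [0.02, 2.5], [-1.34, 4.48], [0, 2.73], [-2.66, 2.66]. Speed limits (rad/s): [2.39, 2.39, 2.79, 3.14, 3.14, 3.14].

### API

Orientations are given as a rotation vector (axis times angle).
In Python, from plant import robot, cams gives the robot as it stands. The module is installed in compiled form; this text tells all that it offers.
- The arm moves only by the tool step_arm, never from a script. Its argument "deltas" is a list of rows, each an object with "offset": the shift along the tool's x, y, z in cm, a list of three; "roll": the turn about the tool's z in rad. In form: [{"offset": [x, y, z], "roll": roll}, ...]. A call has 1 to 12 rows; each row shifts and turns the commanded pose from where the row before left it, along the tool's axes as they then stand; what a row does not reach is not made up. A row lasts 1/8 s, in which the tool goes at most 62.5 mm and 10.7 degrees, less where a joint would pass 70% of its speed; a pose out of reach is approached as far as the arm can. A call with a gripper value outside its range is refused whole. "fingers" is the finger opening in cm, from 0 to 9.3, set as the call begins (left out, the last holds). The fingers move at their own pace and stop on an object; "grip_force" is the grip in N (left out, the last holds). Time passes only in rows, so rows that do not move let the fingers close. It gives the time, the measured TCP pose, the force and the opening at its end, in the units of the state.
- robot.read_state(): the state, without advancing time (a new reading comes with each control period).
- cams.read_camera(name): name is "scene" or "side" or "wrist"; returns a dict with "pixels" (384x512x3 uint8, red, green, blue), "fx", "fy", "cx", "cy" (pixels), "extrinsics" (4x4, takes a point from world to camera coordinates). Camera axes: x right, y down, z forward; pixel columns grow to the right and rows downward; lengths in m; the calibration is good to about 2 mm. A picture is of the moment at which its call begins. There is no depth.
- robot.close_job(): hands the job in, once; it reports no verdict.
Trained networks look in a picture, given as the dict that the camera call returned (one of the last four; its "shot" number tells which), for a name from the list of things; names that differ only in an ending like _2 or _b are one class to them, and where a whole thing is asked for, a point or a joint stands for the part that bears it (a point fixed in the world has none). Each returns a list of dicts, best first, with "score" (0 to 1); they miss things now and then, are a little off and sometimes report something else, mostly with a low value. They report only what shows in the picture. A call takes as long as a camera call.
- cams.boxes_of(picture, thing): "xy" ([column, row] in pixels, amid what is visible of it).
- cams.silhouettes(picture, thing): "mask" (384x512 bool, what is visible of it) and "xy" ([column, row] in pixels, amid what is visible of it).
- cams.pinpoint(picture, thing): "xy" ([column, row] in pixels: a listed point, or the origin of a listed thing).
The state is a dict: "t": time; "q": joint angles; "dq": joint speeds; "joint_torque": joint torques, N m; "tool_pos": TCP position; "orientation": TCP orientation; "force": force on the tool from outside, world axes, zero at the start; "wrist_torque": the same for the moment, N m; "opening": finger opening in m.
Only numpy, scipy, OpenCV 4.12 (cv2) and the standard library are available. Lean on these libraries where they do the work, as an engineer would, in place of code of your own. Each camera call takes 0.05 s, during which the arm holds its last target. There are 200 camera calls.

## Working session

There is one attempt and no reset: what is moved stays moved. The work goes in short steps, Python scripts to look and compute and a tool call to move; the robot and the scene stay as the last step left them, time stands still between calls to the robot, and variables do not carry over. Pictures are saved under pics/ and viewed, about 8 in all and at most 12, crops included, and the job is handed in when it is done.

Besides the shell and the picture viewer there is one more tool, called after ">>>" as name(argument=value, ...), one argument or row to a line, values as JSON. step_arm: Moves the arm, as the interface text tells. Its arguments: {"type":"object","properties":{"deltas":{"type":"array"},"fingers":{"type":"number"},"grip_force":{"type":"number"}},"required":["deltas"]}

```bash
mkdir -p pics; cat > h.py <<'E'
import numpy as np, cv2
from plant import robot, cams
from scipy.spatial.transform import Rotation as R
def ray(p,xy):
    T=p["extrinsics"]; c=-T[:3,:3].T@T[:3,3]
    d=T[:3,:3].T@np.array([(xy[0]-p["cx"])/p["fx"],(xy[1]-p["cy"])/p["fy"],1]); return c,d/np.linalg.norm(d)
def atz(p,xy,z):
    c,d=ray(p,xy); return c+d*(z-c[2])/d[2]
def tri(rs):
    A=0;b=0
    for c,d in rs:
        M=np.eye(3)-np.outer(d,d); A=A+M; b=b+M@c
    return np.linalg.solve(A,b)
def proj(p,X):
    v=p["extrinsics"]@np.append(X,1); return np.array([p["fx"]*v[0]/v[2]+p["cx"],p["fy"]*v[1]/v[2]+p["cy"]])
def save(p,n): cv2.imwrite("pics/"+n,cv2.cvtColor(p["pixels"],cv2.COLOR_RGB2BGR))
E
python3 - <<'E'
from h import *
np.set_printoptions(precision=4,suppress=True)
s=robot.read_state(); print(s["t"],s["tool_pos"],s["orientation"],robot.hold_point_z)
P={n:cams.read_camera(n) for n in("scene","side")}
im=np.hstack([P[n]["pixels"] for n in P])
for n in P: save(P[n],n+"1.png")
for th in["shaker","back_stop","vial_block","clamp_handle","screw_bush","bench_timer","vial_1"]:
    rs=[]
    for n in P:
        r=cams.pinpoint(P[n],th); print(th,n,[(np.round(x["xy"],1),round(x["score"],2)) for x in r[:3]])
        if r: rs.append(ray(P[n],r[0]["xy"]))
    if len(rs)==2: print("   ",tri(rs))
E
```

```text
0.0 [ 0.2477 -0.5459  0.2176] [-3.0689 -0.6634  0.0004] 0.0188
shaker scene [(array([281. , 185.6]), 0.97)]
shaker side [(array([290.9, 255. ]), 0.82), (array([312.9, 291. ]), 0.29)]
    [ 0.5269 -0.4097 -0.003 ]
back_stop scene [(array([267., 155.]), 0.98)]
back_stop side [(array([307.3, 229.7]), 0.87), (array([299.9, 201. ]), 0.53), (array([281.3, 240.4]), 0.22)]
    [ 0.5923 -0.4238  0.093 ]
vial_block scene [(array([286.8, 185.9]), 0.67)]
vial_block side [(array([278.2, 239.7]), 0.75)]
    [ 0.4874 -0.3826  0.052 ]
clamp_handle scene [(array([279.8, 137.5]), 0.47)]
clamp_handle side [(array([302.3, 194.2]), 0.59)]
    [ 0.5479 -0.4234  0.2222]
screw_bush scene [(array([279.2, 150.9]), 0.73)]
screw_bush side [(array([299. , 201.5]), 0.77)]
    [ 0.5424 -0.406   0.1854]
bench_timer scene [(array([266.7, 259.6]), 0.84)]
bench_timer side [(array([212.3, 226.4]), 0.48)]
    [ 0.3814 -0.1091  0.0072]
vial_1 scene [(array([208.2, 310.1]), 0.43)]
vial_1 side [(array([314.8, 291.3]), 0.46), (array([196.6, 203. ]), 0.37)]
    [ 0.7697 -0.0923 -0.5186]
```

View pics/scene1.png

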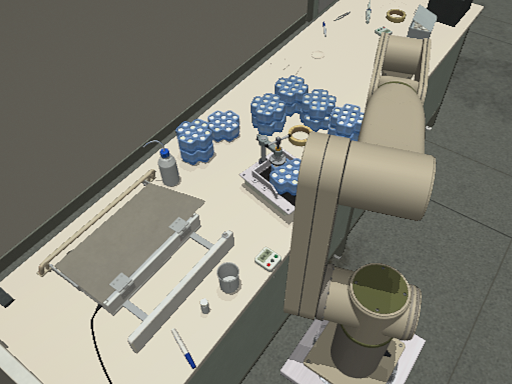

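View pics/side1.png

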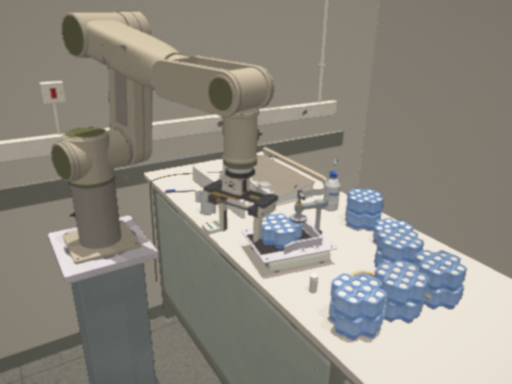

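```bash
python3 - <<'E'
from h import *
np.set_printoptions(precision=4,suppress=True)
p=cams.read_camera("wrist"); save(p,"w1.png")
T=p["extrinsics"];print(-T[:3,:3].T@T[:3,3],T[2,:3])
for th,z in[("shaker",0),("back_stop",.093),("vial_block",.064),("clamp_handle",.225),("screw_bush",.189),("vial_2",0)]:
    for x in cams.pinpoint(p,th)[:2]: print(th,np.round(x["xy"],1),round(x["score"],2),atz(p,x["xy"],z))
E
```

```text
[ 0.3247 -0.5121  0.3847] [-0.2746 -0.1242 -0.9535]
vial_block [387.2  12.8] 0.54 [ 0.4416 -0.5911  0.064 ]
vial_2 [387.1  11.3] 0.84 [ 0.4662 -0.6059  0.    ]
```

View pics/w1.png

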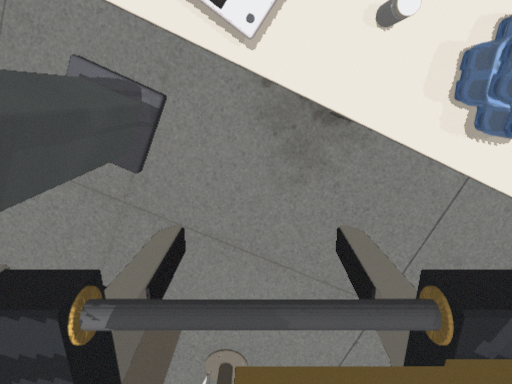

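>>> step_arm(
  deltas=[
    {"offset":[0,0,-6],"roll":0},
    {"offset":[0,0,-6],"roll":0},
    {"offset":[2,0,-6],"roll":0},
    {"offset":[5,0,0],"roll":0},
    {"offset":[5,0,0],"roll":0},
    {"offset":[5,0,0],"roll":0},
    {"offset":[5,0,0],"roll":0},
    {"offset":[5,0,0],"roll":0},
    {"offset":[5,0.3,0],"roll":0},
    {"offset":[0,0,0],"roll":-0.18},
    {"offset":[0,0,0],"roll":-0.18},
    {"offset":[0,0,0],"roll":-0.18},
  ],
)

```text
t: 2.65
tool_pos: [0.5406, -0.4169, 0.3976]
orientation: [-2.777, -1.468, 0.0]
force: [-1.0, -0.4, 0.0]
opening: 0.0927
```

>>> step_arm(
  deltas=[
    {"offset":[0,0,0],"roll":-0.18},
    {"offset":[0,0,0],"roll":-0.18},
    {"offset":[0,0,0],"roll":-0.18},
    {"offset":[0,0,0],"roll":-0.18},
    {"offset":[0,0,0],"roll":-0.18},
    {"offset":[0,0,0],"roll":-0.18},
    {"offset":[0,0,0],"roll":-0.18},
    {"offset":[0,0,0],"roll":-0.18},
    {"offset":[0,0,0],"roll":-0.18},
    {"offset":[0,0,0],"roll":-0.18},
    {"offset":[0,0,0],"roll":-0.1},
  ],
)

```text
t: 4.03
tool_pos: [0.5403, -0.4171, 0.3978]
orientation: [-0.425, -3.113, -0.0]
force: [0.3, 0.6, -0.7]
opening: 0.093
```

```bash
python3 - <<'E'
from h import *
np.set_printoptions(precision=4,suppress=True)
p=cams.read_camera("wrist"); save(p,"w2.png")
s=robot.read_state(); print(s["t"],s["tool_pos"],s["q"],s["force"],s["wrist_torque"])
T=p["extrinsics"];print(-T[:3,:3].T@T[:3,3],T[2,:3],p["fx"])
X=R.from_rotvec(s["orientation"]).as_matrix()[:,0];print("tool x ang",np.arctan2(X[1],X[0]))
for th,z in[("shaker",0),("back_stop",.093),("vial_block",.064),("clamp_handle",.225),("screw_bush",.189),("vial_2",0)]:
    for x in cams.pinpoint(p,th)[:2]: print(th,np.round(x["xy"],1),round(x["score"],2),atz(p,x["xy"],z))
for th in ("vial_block","clamp_handle"):
    m=cams.silhouettes(p,th)
    if m: cv2.imwrite("pics/m_"+th+".png",m[0]["mask"].astype(np.uint8)*255); print(th,m[0]["score"],m[0]["mask"].sum(),m[0]["xy"])
E
```

```text
4.075 [ 0.5403 -0.4171  0.3978] [-0.7325  0.3764  0.8775 -0.      1.8878 -2.0359] [ 0.0756 -0.1542 -0.1968] [ 0.0664 -0.1642 -0.018 ]
[ 0.4586 -0.3951  0.5639] [ 0.2909 -0.0798 -0.9534] 298.947869782888
tool x ang 2.8741903521219196
back_stop [266.3 177.2] 0.67 [ 0.5856 -0.4197  0.093 ]
clamp_handle [269.4 173.9] 0.8 [ 0.5471 -0.4082  0.225 ]
clamp_handle [269.  180.5] 0.55 [ 0.5548 -0.4108  0.225 ]
screw_bush [266.7 168.2] 0.97 [ 0.5483 -0.411   0.189 ]
vial_2 [268.9 181.2] 0.75 [ 0.6199 -0.4217  0.    ]
vial_2 [149.7 125. ] 0.74 [ 0.4562 -0.6065  0.    ]
vial_block 0.87 6050 [269.4, 105.9]
clamp_handle 0.74 1555 [267.0, 169.0]
```

View pics/w2.png

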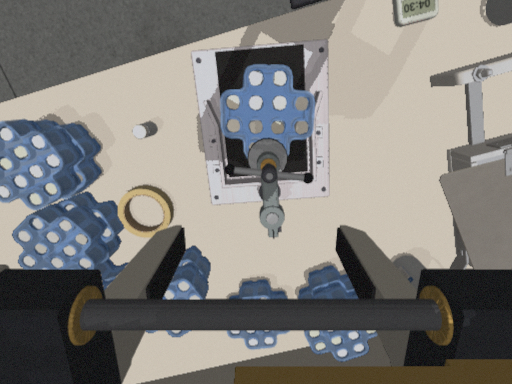

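```bash
cat >> h.py <<'E'
E
python3 - <<'E'
from h import *
np.set_printoptions(precision=4,suppress=True)
p=cams.read_camera("wrist")
for c in [(193,44),(328,40),(329,199),(215,203)]: print("corner",atz(p,c,.064))
for c in [(229.5,170),(308,178),(268,174)]: print("bar",atz(p,c,.225))
im=cv2.cvtColor(p["pixels"],cv2.COLOR_RGB2BGR)[20:230,170:350]
cv2.imwrite("pics/crop1.png",cv2.resize(im,None,fx=2.8,fy=2.8,interpolation=cv2.INTER_CUBIC))
E
```

```text
corner [ 0.3608 -0.4728  0.064 ]
corner [ 0.4113 -0.2741  0.064 ]
corner [ 0.6624 -0.3252  0.064 ]
corner [ 0.6144 -0.5221  0.064 ]
bar [ 0.53   -0.4518  0.225 ]
bar [ 0.5644 -0.3659  0.225 ]
bar [ 0.5469 -0.4099  0.225 ]
```

View pics/crop1.png

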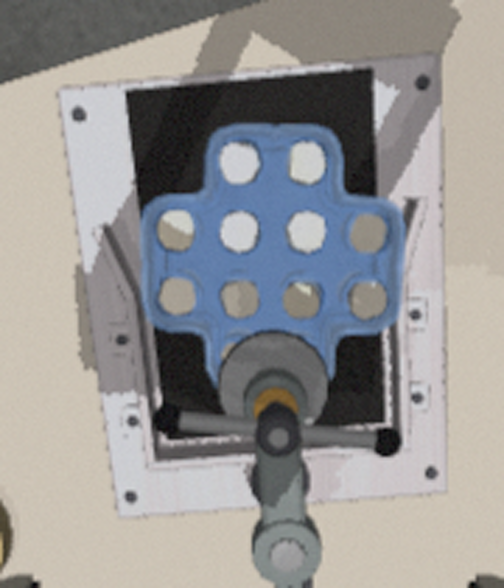

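```bash
python3 - <<'E'
from h import *
np.set_printoptions(precision=4,suppress=True)
p=cams.read_camera("wrist"); s=robot.read_state()
W=np.array([atz(p,c,.064)[:2] for c in [(193,44),(328,40),(329,199),(212.5,203.5)]])
S=np.array([[-.14,-.106],[-.14,.106],[.115,.106],[.115,-.106]])
H=W-W.mean(0);G=S-S.mean(0)
U,_,V=np.linalg.svd(G.T@H); Rm=(U@V).T; yaw=np.arctan2(Rm[1,0],Rm[0,0]); o=W.mean(0)-Rm@S.mean(0)
print("fit",yaw,o,"handle in shaker",Rm.T@(np.array([.5472,-.4089])-o),"cx",p["cx"])
def c(u,v): return (170+u/2.8,20+v/2.8)
for n,uv,z in[("front",(273,128),.118),("left",(403,263),.118),("right",(143,263),.118),("h1",(240,163),.124),("h2",(305,163),.124),("h3",(178,297),.124),("h4",(368,300),.124)]:
    print(n,Rm.T@(atz(p,c(*uv),z)[:2]-o))
M=R.from_rotvec(s["orientation"]).as_matrix()
t=np.append(o+Rm@[-.150,0],.0925)
print("start",t,"tool offset cm",100*M.T@(t-s["tool_pos"]))
E
```

```text
fit -0.21971383643033404 [ 0.5244 -0.4024] handle in shaker [ 0.0237 -0.0014] cx 260.24805459927666
front [-0.1028  0.0057]
left [-0.0343  0.0698]
right [-0.0418 -0.0646]
h1 [-0.0872 -0.0115]
h2 [-0.0854  0.0206]
h3 [-0.0241 -0.0474]
h4 [-0.0171  0.0506]
start [ 0.378  -0.3697  0.0925] tool offset cm [16.9104  0.1297 30.5445]
```

>>> step_arm(
  deltas=[
    {"offset":[0,0,0],"roll":-0.047},
    {"offset":[5,0.4,0],"roll":0},
    {"offset":[6,0.5,0],"roll":0},
    {"offset":[5.9,0.5,0],"roll":0},
    {"offset":[0,0,6],"roll":0},
    {"offset":[0,0,6],"roll":0},
    {"offset":[0,0,6],"roll":0},
    {"offset":[0,0,6],"roll":0},
    {"offset":[0,0,4],"roll":0},
    {"offset":[0,0,2.5],"roll":0},
    {"offset":[0,0,0],"roll":0},
  ],
  fingers=0,
  grip_force=20,
)

```text
t: 5.95
tool_pos: [0.3776, -0.3636, 0.0907]
orientation: [-0.359, -3.118, -0.005]
force: [0.5, 0.5, 0.5]
opening: 0.0006
```

>>> step_arm(
  deltas=[
    {"offset":[-1.2,0,0],"roll":0},
    {"offset":[-1,0,0],"roll":0},
    {"offset":[-0.6,0,0],"roll":0},
    {"offset":[-0.6,0,0],"roll":0},
    {"offset":[-0.6,0,0],"roll":0},
    {"offset":[-0.5,0,0],"roll":0},
  ],
)

```text
t: 6.7
tool_pos: [0.4214, -0.3756, 0.0933]
orientation: [-0.359, -3.118, 0.0]
force: [-12.0, 0.3, 7.7]
opening: 0.0003
```

>>> step_arm(
  deltas=[
    {"offset":[-0.3,0,0],"roll":0},
    {"offset":[-0.3,0,0],"roll":0},
    {"offset":[-0.3,0,0],"roll":0},
    {"offset":[-0.3,0,0],"roll":0},
  ],
)

```text
t: 7.2
tool_pos: [0.4315, -0.3795, 0.0933]
orientation: [-0.36, -3.116, 0.003]
force: [-16.2, -3.0, 8.9]
opening: 0.0006
```

```bash
python3 - <<'E'
from h import *
np.set_printoptions(precision=4,suppress=True)
s=robot.read_state(); print(s["t"],s["tool_pos"],s["force"],s["wrist_torque"])
Q=[cams.read_camera("wrist"),cams.read_camera("side")]
a=cv2.resize(Q[1]["pixels"][190:290,210:350],(560,400))
b=cv2.resize(Q[0]["pixels"],(533,400))[:, :235*1+0] if 0 else cv2.resize(Q[0]["pixels"],None,fx=.9,fy=.9)[:345]
cv2.imwrite("pics/v3.png",cv2.cvtColor(cv2.resize(a,(700,500)),cv2.COLOR_RGB2BGR))
print([ (x["xy"],x["score"]) for x in cams.pinpoint(Q[1],"vial_block")[:2]])
E
```

```text
7.2 [ 0.4315 -0.3795  0.0933] [-16.233   -3.0148   8.8942] [-0.6852  2.8083 -0.1955]
[([284.4, 239.7], 0.84)]
```

View pics/v3.png

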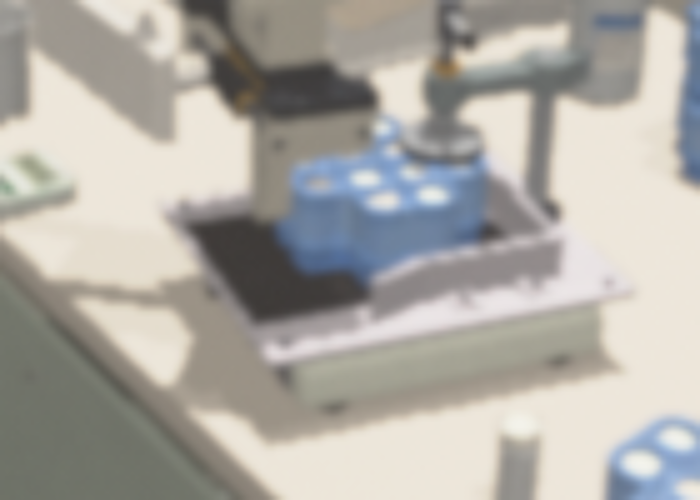

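>>> step_arm(
  deltas=[
    {"offset":[0,0,-0.3],"roll":0},
    {"offset":[0,0,0],"roll":0},
  ],
)

```text
t: 7.6
tool_pos: [0.4338, -0.3782, 0.0957]
orientation: [-0.359, -3.12, 0.0]
force: [-4.3, -2.3, -1.5]
opening: 0.0007
```

>>> step_arm(
  deltas=[
    {"offset":[-0.3,0,0],"roll":0},
    {"offset":[-0.3,0,0],"roll":0},
  ],
)

```text
t: 7.85
tool_pos: [0.4403, -0.3794, 0.0957]
orientation: [-0.358, -3.121, -0.0]
force: [-4.1, -0.7, -1.9]
opening: 0.0007
```

>>> step_arm(
  deltas=[
    {"offset":[-0.3,0,0],"roll":0},
    {"offset":[-0.3,0,0],"roll":0},
    {"offset":[-0.2,0,0],"roll":0},
  ],
)

```text
t: 8.22
tool_pos: [0.4484, -0.3811, 0.0959]
orientation: [0.358, 3.121, 0.0]
force: [-3.3, -0.4, -1.6]
opening: 0.0002
```

>>> step_arm(
  deltas=[
    {"offset":[-0.2,0,0],"roll":0},
    {"offset":[0,0,0],"roll":0},
  ],
)

```text
t: 8.48
tool_pos: [0.4503, -0.3814, 0.0959]
orientation: [0.358, 3.121, 0.001]
force: [-1.3, 0.7, -1.4]
opening: 0.0006
```

>>> step_arm(
  deltas=[
    {"offset":[-0.15,0,0],"roll":0},
    {"offset":[0,0,0],"roll":0},
  ],
)

```text
t: 8.72
tool_pos: [0.4516, -0.3819, 0.0959]
orientation: [0.358, 3.121, 0.0]
force: [-2.3, 0.9, -1.0]
opening: 0.0004
```

>>> step_arm(
  deltas=[
    {"offset":[-0.15,0,0],"roll":0},
    {"offset":[0,0,0],"roll":0},
  ],
)

```text
t: 8.98
tool_pos: [0.4518, -0.382, 0.0959]
orientation: [-0.359, -3.119, -0.001]
force: [-7.6, 1.4, 2.0]
opening: 0.0007
```

>>> step_arm(
  deltas=[
    {"offset":[-0.15,0,0],"roll":0},
    {"offset":[0,0,0],"roll":0},
  ],
)

```text
t: 9.22
tool_pos: [0.452, -0.3821, 0.0959]
orientation: [-0.359, -3.116, -0.002]
force: [-14.3, 5.1, 8.1]
opening: 0.0003
```

>>> step_arm(
  deltas=[
    {"offset":[-0.15,0,0],"roll":0},
    {"offset":[0,0,0],"roll":0},
  ],
)

```text
t: 9.48
tool_pos: [0.452, -0.3821, 0.0959]
orientation: [-0.359, -3.113, -0.003]
force: [-22.2, 6.9, 12.9]
opening: 0.0005
```

>>> step_arm(
  deltas=[
    {"offset":[1.5,0,0],"roll":0},
    {"offset":[4,0,0],"roll":0},
    {"offset":[0,0,-5],"roll":0},
    {"offset":[0,0,-6],"roll":0},
    {"offset":[0,0,-6],"roll":0},
    {"offset":[0,0,-6],"roll":0},
    {"offset":[-4,0,0],"roll":-0.16},
    {"offset":[-5,0,0],"roll":-0.16},
    {"offset":[-5,0,0],"roll":-0.16},
    {"offset":[0,0,0],"roll":0},
  ],
  fingers=6,
)

```text
t: 10.72
tool_pos: [0.5438, -0.3773, 0.3238]
orientation: [0.401, -3.116, -0.003]
force: [0.2, -0.9, -0.7]
opening: 0.0597
```

```bash
python3 - <<'E'
from h import *
np.set_printoptions(precision=4,suppress=True)
p=cams.read_camera("wrist"); save(p,"w4.png")
s=robot.read_state(); print(s["t"],s["tool_pos"],s["q"],s["force"],s["wrist_torque"],s["opening"])
for th,z in[("clamp_handle",.225),("screw_bush",.189),("back_stop",.093),("vial_block",.064)]:
    for x in cams.pinpoint(p,th)[:1]: print(th,np.round(x["xy"],1),round(x["score"],2),atz(p,x["xy"],z))
E
```

```text
10.775 [ 0.5422 -0.3779  0.3248] [-0.6864  0.2837  1.1226  0.0003  1.7363 -2.5097] [-1.2413 -0.8909  0.2132] [ 0.0444 -0.1166  0.0193] 0.05988435169839222
screw_bush [230.5 176.7] 0.97 [ 0.5488 -0.4081  0.189 ]
back_stop [224.9 183.6] 0.77 [ 0.5881 -0.416   0.093 ]
vial_block [249.  138.9] 0.91 [ 0.5241 -0.3987  0.064 ]
```

View pics/w4.png

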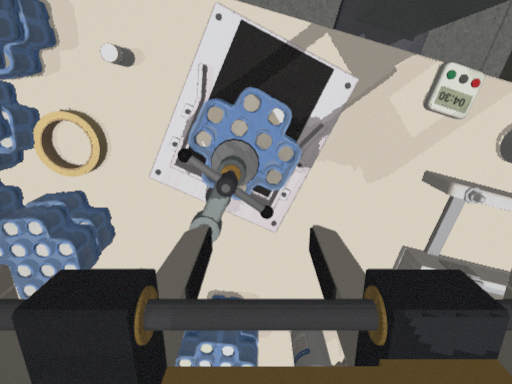

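```bash
python3 - <<'E'
from h import *
np.set_printoptions(precision=4,suppress=True)
p=cams.read_camera("wrist"); s=robot.read_state()
a,b=[atz(p,c,.225) for c in[(184,155),(266.5,211.5)]]; d=b-a
M=R.from_rotvec(s["orientation"]).as_matrix()
print(a,b,(a+b)/2,np.linalg.norm(d),"bar ang",np.arctan2(d[1],d[0]),"tool y ang",np.arctan2(M[1,1],M[0,1]))
t=np.array([.5478,-.4095,.204]); print(100*M.T@(t-s["tool_pos"]))
E
```

```text
[ 0.5262 -0.4545  0.225 ] [ 0.5611 -0.3679  0.225 ] [ 0.5436 -0.4112  0.225 ] 0.09333459732631422 bar ang 1.1886080880374825 tool y ang 1.820225347951293
[ 0.0195 -3.1246 12.3208]
```

>>> step_arm(
  deltas=[
    {"offset":[0.1,-3.1,0],"roll":0},
    {"offset":[0,0,5],"roll":0},
    {"offset":[0,0,4],"roll":0},
    {"offset":[0,0,3.2],"roll":0},
    {"offset":[0,0,0],"roll":0},
    {"offset":[0,0,0],"roll":0},
  ],
)

```text
t: 11.78
tool_pos: [0.5478, -0.4096, 0.2064]
orientation: [-0.392, 3.115, -0.003]
force: [0.5, -0.9, 0.8]
opening: 0.0601
```

```bash
cat > st.py <<'E'
from h import *
np.set_printoptions(precision=3,suppress=True)
s=robot.read_state(); M=R.from_rotvec(s["orientation"]).as_matrix()
print(s["t"],s["tool_pos"],"q6",s["q"][5],"F",s["force"],"T",s["wrist_torque"],"yang",np.arctan2(M[1,1],M[0,1]),s["opening"],"jt",s["joint_torque"][5])
E
python3 st.py
```

```text
11.775 [ 0.548 -0.41   0.206] q6 -2.5380981864744 F [ 0.532 -0.893  0.814] T [ 0.046 -0.1   -0.008] yang 1.8212269650959951 0.06009280780975118 jt 0.005003978294553235
```

>>> step_arm(
  deltas=[
    {"offset":[0,0,0],"roll":0.15},
    {"offset":[0,0,0],"roll":0.15},
    {"offset":[0,0,0],"roll":0.15},
    {"offset":[0,0,0],"roll":0.15},
    {"offset":[0,0,0],"roll":0.1},
  ],
)

```text
t: 12.4
tool_pos: [0.5483, -0.4097, 0.2072]
orientation: [0.705, 3.058, -0.003]
force: [-0.9, 0.7, 0.3]
opening: 0.0599
```

```bash
python3 st.py
```

```text
12.4 [ 0.548 -0.41   0.207] q6 -1.834125336822432 F [-0.885  0.711  0.303] T [ 0.071  0.077 -0.012] yang 1.1175890293058357 0.05986630355228948 jt -1.2056365236639977
```

>>> step_arm(
  deltas=[
    {"offset":[0,0,0],"roll":0.15},
    {"offset":[0,0,0],"roll":0.15},
  ],
)

```text
t: 12.65
tool_pos: [0.5483, -0.4096, 0.2072]
orientation: [1.155, 2.918, -0.002]
force: [-1.3, 1.6, -0.1]
opening: 0.0596
```

```bash
python3 st.py
```

```text
12.65 [ 0.548 -0.41   0.207] q6 -1.533280983759616 F [-1.33   1.551 -0.122] T [0.112 0.032 0.01 ] yang 0.8168246374727276 0.0595801996845021 jt -2.4987023323774338
```

>>> step_arm(
  deltas=[
    {"offset":[0,0,0],"roll":0.15},
    {"offset":[0,0,0],"roll":0.15},
  ],
)

```text
t: 12.9
tool_pos: [0.5484, -0.4096, 0.2072]
orientation: [1.578, 2.712, -0.001]
force: [-0.6, 0.3, -0.1]
opening: 0.0604
```

```bash
python3 st.py
```

```text
12.9 [ 0.548 -0.41   0.207] q6 -1.2332768002589298 F [-0.616  0.32  -0.111] T [0.097 0.025 0.01 ] yang 0.5169054054734538 0.06036120549742738 jt -2.483041137456894
```

>>> step_arm(
  deltas=[
    {"offset":[0,0,0],"roll":0.15},
    {"offset":[0,0,0],"roll":0.15},
    {"offset":[0,0,0],"roll":0.15},
  ],
)

```text
t: 13.28
tool_pos: [0.5485, -0.4095, 0.2071]
orientation: [2.143, 2.292, 0.001]
force: [0.5, 1.5, -0.7]
opening: 0.0601
```

```bash
python3 st.py
```

```text
13.275 [ 0.548 -0.409  0.207] q6 -0.7831966423793753 F [ 0.511  1.497 -0.719] T [ 0.16  -0.068  0.005] yang 0.06691306074384559 0.06010257634450136 jt -2.4836137890815735
```

>>> step_arm(
  deltas=[
    {"offset":[0,0,0],"roll":0.15},
    {"offset":[0,0,0],"roll":0.15},
    {"offset":[0,0,0],"roll":0.15},
  ],
)

```text
t: 13.65
tool_pos: [0.5484, -0.4098, 0.2072]
orientation: [2.6, 1.755, 0.001]
force: [-0.8, -0.7, -1.4]
opening: 0.0598
```

```bash
python3 st.py; python3 -c "
from h import *
p=cams.read_camera('wrist');save(p,'w5.png')"
```

```text
13.65 [ 0.548 -0.41   0.207] q6 -0.3332442120595929 F [-0.763 -0.717 -1.397] T [-0.129  0.073  0.027] yang -0.38324422938477937 0.059848570365310105 jt -2.480105683207512
```

View pics/w5.png

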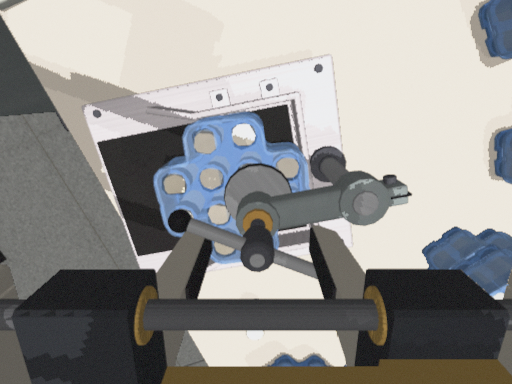

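>>> step_arm(
  deltas=[
    {"offset":[0,0,0],"roll":0.15},
    {"offset":[0,0,0],"roll":0.15},
    {"offset":[0,0,0],"roll":0.15},
  ],
)

```text
t: 14.08
tool_pos: [0.5482, -0.4098, 0.2067]
orientation: [2.926, 1.135, 0.002]
force: [-0.8, -0.3, -0.5]
opening: 0.0603
```

```bash
python3 st.py
```

```text
14.075 [ 0.548 -0.41   0.207] q6 0.11411911343078034 F [-0.751 -0.321 -0.512] T [-0.202  0.093  0.023] yang -0.8306798699972863 0.060284704404884724 jt -2.481059655547142
```

>>> step_arm(
  deltas=[
    {"offset":[0,0,0],"roll":0.15},
    {"offset":[0,0,0],"roll":0.15},
    {"offset":[0,0,0],"roll":0.15},
  ],
)

```text
t: 14.45
tool_pos: [0.5481, -0.4097, 0.2066]
orientation: [3.106, 0.454, 0.003]
force: [0.0, -1.3, 0.3]
opening: 0.0597
```

```bash
python3 st.py
```

```text
14.45 [ 0.548 -0.41   0.207] q6 0.5641333679677848 F [ 0.041 -1.304  0.336] T [-0.082  0.212 -0.01 ] yang -1.2806944196148904 0.059708739686046244 jt -2.4800194054841995
```

>>> step_arm(
  deltas=[
    {"offset":[0,0,0],"roll":0.15},
    {"offset":[0,0,0],"roll":0.15},
    {"offset":[0,0,0],"roll":0.15},
  ],
)

```text
t: 14.82
tool_pos: [0.5481, -0.4096, 0.2065]
orientation: [3.13, -0.251, 0.004]
force: [-0.6, 0.1, 0.2]
opening: 0.0601
```

```bash
python3 st.py
```

```text
14.825 [ 0.548 -0.41   0.207] q6 1.0141738167749188 F [-0.569  0.084  0.165] T [0.008 0.199 0.047] yang -1.7306618800339078 0.06005336485294567 jt -2.480945885181427
```

```bash
cat > av.py <<'E'
from h import *
L=[]
for i in range(6): cams.read_camera("side"); s=robot.read_state(); L.append(s["wrist_torque"][2])
M=R.from_rotvec(s["orientation"]).as_matrix()
print("t %.2f Tz %.4f +- %.4f yang %.3f q6 %.3f Fz %.2f"%(s["t"],np.mean(L),np.std(L)/6**.5,np.arctan2(M[1,1],M[0,1]),s["q"][5],s["force"][2]))
E
python3 av.py
```

```text
t 15.12 Tz 0.0124 +- 0.0137 yang -1.725 q6 1.008 Fz -1.05
```

>>> step_arm(
  deltas=[
    {"offset":[0,0,0],"roll":0.15},
    {"offset":[0,0,0],"roll":0.15},
  ],
)

```text
t: 15.38
tool_pos: [0.5476, -0.4089, 0.2043]
orientation: [3.059, -0.715, 0.0]
force: [-0.7, -0.5, -0.5]
opening: 0.0602
```

```bash
python3 st.py; python3 av.py
```

```text
15.375 [ 0.548 -0.409  0.204] q6 1.313973740596645 F [-0.659 -0.469 -0.507] T [0.105 0.194 0.04 ] yang -2.030240832447116 0.060214011025727696 jt -2.5325793027877808
t 15.68 Tz -0.0005 +- 0.0093 yang -2.024 q6 1.308 Fz -0.48
```

>>> step_arm(
  deltas=[
    {"offset":[0,0,0],"roll":0.15},
    {"offset":[0,0,0],"roll":0.15},
  ],
)

```text
t: 15.92
tool_pos: [0.5475, -0.4086, 0.2038]
orientation: [-2.918, 1.164, 0.001]
force: [-1.0, 1.0, -1.2]
opening: 0.0598
```

```bash
python3 st.py; python3 av.py
```

```text
15.925 [ 0.547 -0.409  0.204] q6 1.6139422188358876 F [-1.012  1.022 -1.173] T [0.165 0.126 0.037] yang -2.3301296828789404 0.05978757704200901 jt -2.5325674563646317
t 16.23 Tz 0.0016 +- 0.0052 yang -2.324 q6 1.608 Fz 0.36
```

>>> step_arm(
  deltas=[
    {"offset":[0,0,0],"roll":0.15},
    {"offset":[0,0,0],"roll":0.15},
  ],
)

```text
t: 16.48
tool_pos: [0.5475, -0.4086, 0.2038]
orientation: [-2.711, 1.587, 0.001]
force: [-0.8, 0.6, -0.1]
opening: 0.06
```

```bash
python3 st.py
```

```text
16.475 [ 0.548 -0.409  0.204] q6 1.9139479350656183 F [-0.775  0.622 -0.132] T [0.215 0.024 0.058] yang -2.6301068386050943 0.05995295160989431 jt -2.5157884508371353
```

>>> step_arm(
  deltas=[
    {"offset":[0,0,0],"roll":0.15},
    {"offset":[0,0,0],"roll":0.15},
  ],
)

```text
t: 16.73
tool_pos: [0.5475, -0.4087, 0.2035]
orientation: [-2.443, 1.975, 0.001]
force: [-0.1, -0.5, -2.2]
opening: 0.0598
```

```bash
python3 st.py
```

```text
16.725 [ 0.548 -0.409  0.204] q6 2.2140177379977386 F [-0.088 -0.54  -2.178] T [0.053 0.    0.088] yang -2.9302488906030066 0.05980289321467125 jt -2.444205656647682
```

>>> step_arm(
  deltas=[
    {"offset":[0,0,0],"roll":0.15},
    {"offset":[0,0,0],"roll":0.15},
  ],
)

```text
t: 16.98
tool_pos: [0.5474, -0.4088, 0.2035]
orientation: [2.121, -2.318, -0.001]
force: [-0.4, -0.8, -1.9]
opening: 0.06
```

```bash
python3 st.py
```

```text
16.975 [ 0.547 -0.409  0.203] q6 2.5139860811542225 F [-0.423 -0.795 -1.901] T [-0.049 -0.06   0.068] yang 3.052845086007548 0.05999921841353625 jt -2.420302703976631
```

>>> step_arm(
  deltas=[
    {"offset":[0,0,0],"roll":-0.15},
    {"offset":[0,0,0],"roll":-0.11},
    {"offset":[0,0,-2.5],"roll":0},
    {"offset":[0,0,-3],"roll":0},
    {"offset":[0,0,0],"roll":0},
    {"offset":[0,0,0],"roll":-0.17},
    {"offset":[0,0,0],"roll":-0.17},
    {"offset":[0,0,0],"roll":-0.17},
    {"offset":[0,0,0],"roll":-0.17},
    {"offset":[0,0,0],"roll":-0.17},
    {"offset":[0,0,0],"roll":-0.17},
    {"offset":[0,0,0],"roll":-0.17},
  ],
)

```text
t: 18.48
tool_pos: [0.5473, -0.4085, 0.2573]
orientation: [-3.125, 0.313, 0.002]
force: [1.2, 0.4, -0.7]
opening: 0.06
```

>>> step_arm(
  deltas=[
    {"offset":[0,0,0],"roll":-0.17},
    {"offset":[0,0,0],"roll":-0.17},
    {"offset":[0,0,0],"roll":-0.17},
    {"offset":[0,0,0],"roll":-0.17},
    {"offset":[0,0,0],"roll":-0.17},
    {"offset":[0,0,0],"roll":-0.17},
    {"offset":[0,0,0],"roll":-0.17},
    {"offset":[0,0,0],"roll":-0.17},
    {"offset":[0,0,0],"roll":-0.17},
    {"offset":[0,0,0],"roll":-0.17},
    {"offset":[0,0,0],"roll":-0.17},
    {"offset":[0,0,0],"roll":-0.08},
  ],
)

```text
t: 19.98
tool_pos: [0.5473, -0.4085, 0.2572]
orientation: [-2.014, -2.408, -0.0]
force: [-0.0, 0.4, -0.1]
opening: 0.0598
```

```bash
python3 st.py; python3 -c "
from h import *
p=cams.read_camera('wrist');save(p,'w6.png')"
```

```text
19.975 [ 0.547 -0.408  0.257] q6 -0.8939224416624486 F [-0.042  0.442 -0.133] T [-0.035 -0.086  0.011] yang 0.17768528851212334 0.059762644976141185 jt 0.5488820001482964
```

View pics/w6.png

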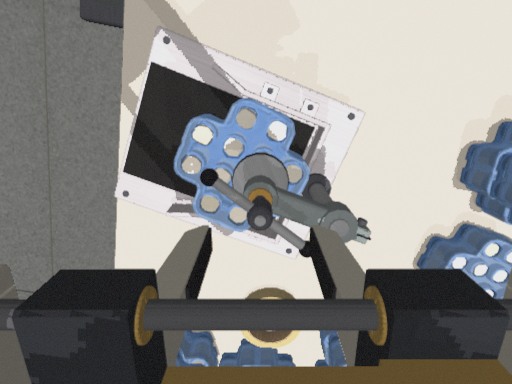

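>>> step_arm(
  deltas=[
    {"offset":[0,0,3],"roll":0},
    {"offset":[0,0,2.5],"roll":0},
    {"offset":[0,0,0],"roll":0},
    {"offset":[0,0,0],"roll":0.15},
    {"offset":[0,0,0],"roll":0.15},
    {"offset":[0,0,0],"roll":0.15},
    {"offset":[0,0,0],"roll":0.15},
  ],
)

```text
t: 20.9
tool_pos: [0.5477, -0.4093, 0.2049]
orientation: [2.646, 1.692, -0.0]
force: [-0.4, -1.6, -2.0]
opening: 0.0597
```

```bash
python3 st.py
```

```text
20.9 [ 0.548 -0.409  0.205] q6 -0.2833189750393589 F [-0.427 -1.643 -1.999] T [-0.319 -0.018  0.117] yang -0.4331576409647727 0.05973475230063259 jt -2.3904749751091003
```

>>> step_arm(
  deltas=[
    {"offset":[0,0,0],"roll":0.15},
    {"offset":[0,0,0],"roll":0.15},
    {"offset":[0,0,0],"roll":0.15},
    {"offset":[0,0,0],"roll":0.15},
  ],
)

```text
t: 21.4
tool_pos: [0.5471, -0.4095, 0.2043]
orientation: [3.028, 0.834, -0.002]
force: [-2.6, -2.5, -4.6]
opening: 0.0601
```

```bash
python3 st.py
```

```text
21.4 [ 0.547 -0.409  0.204] q6 0.31666655687976325 F [-2.592 -2.536 -4.606] T [-0.56   0.35   0.143] yang -1.0334409568432164 0.06006758294772415 jt -2.3369474709033966
```

>>> step_arm(
  deltas=[
    {"offset":[0,0,0],"roll":0.15},
    {"offset":[0,0,0],"roll":0.15},
    {"offset":[0,0,0],"roll":0.15},
  ],
)

```text
t: 21.78
tool_pos: [0.5467, -0.4094, 0.2039]
orientation: [3.138, 0.137, -0.003]
force: [-3.5, -3.0, -4.7]
opening: 0.0604
```

```bash
python3 st.py
```

```text
21.775 [ 0.547 -0.409  0.204] q6 0.7666538829081949 F [-3.473 -2.972 -4.657] T [-0.43   0.62   0.246] yang -1.4835613563475378 0.0603936980994007 jt -2.297981232404709
```

>>> step_arm(
  deltas=[
    {"offset":[0,0,0],"roll":0.1},
    {"offset":[0,0,0],"roll":0.1},
  ],
)

```text
t: 22.02
tool_pos: [0.5466, -0.4093, 0.2038]
orientation: [3.137, -0.174, -0.003]
force: [-4.1, -1.1, -4.4]
opening: 0.0598
```

```bash
python3 st.py
```

```text
22.025 [ 0.547 -0.409  0.204] q6 0.9649913315218179 F [-4.134 -1.054 -4.36 ] T [-0.256  0.578  0.254] yang -1.6818938853209733 0.05980051187158833 jt -1.4363056048750877
```

>>> step_arm(
  deltas=[
    {"offset":[0,0,0],"roll":0.1},
    {"offset":[0,0,0],"roll":0.1},
  ],
)

```text
t: 22.28
tool_pos: [0.5465, -0.4092, 0.2036]
orientation: [3.103, -0.487, -0.004]
force: [-4.7, -2.0, -4.3]
opening: 0.0601
```

```bash
python3 st.py
```

```text
22.275 [ 0.546 -0.409  0.204] q6 1.164894600724902 F [-4.731 -1.969 -4.331] T [-0.209  0.748  0.259] yang -1.8817834307393595 0.06009404450986443 jt -1.4352492615580559
```

>>> step_arm(
  deltas=[
    {"offset":[0,0,0],"roll":0.1},
    {"offset":[0,0,0],"roll":0.1},
  ],
)

```text
t: 22.52
tool_pos: [0.5464, -0.409, 0.2035]
orientation: [3.039, -0.794, -0.004]
force: [-2.9, -0.7, -4.8]
opening: 0.0602
```

```bash
python3 st.py; python3 av.py
```

```text
22.525 [ 0.546 -0.409  0.203] q6 1.3649056072896586 F [-2.902 -0.694 -4.845] T [-0.166  0.71   0.28 ] yang -2.0817527739599675 0.06023598748341585 jt -1.417953483760357
t 22.82 Tz 0.0917 +- 0.0105 yang -2.076 q6 1.360 Fz -1.45
```

>>> step_arm(
  deltas=[
    {"offset":[0,0,0],"roll":0.15},
    {"offset":[0,0,0],"roll":0.15},
    {"offset":[0,0,0],"roll":0.14},
  ],
)

```text
t: 23.2
tool_pos: [0.5475, -0.4085, 0.204]
orientation: [-2.794, 1.437, 0.001]
force: [-3.6, 0.7, -2.4]
opening: 0.06
```

```bash
python3 st.py
```

```text
23.2 [ 0.547 -0.408  0.204] q6 1.8049244778305327 F [-3.599  0.69  -2.432] T [0.287 0.513 0.28 ] yang -2.520943085709535 0.0600288273663419 jt -1.954561024904251
```

>>> step_arm(
  deltas=[
    {"offset":[0,0,0],"roll":-0.1},
    {"offset":[0,0,0],"roll":-0.15},
    {"offset":[0,0,-2],"roll":0},
    {"offset":[0,0,-5],"roll":0},
    {"offset":[0,0,-6],"roll":0},
    {"offset":[0,0,-6],"roll":0},
    {"offset":[0,0,0],"roll":0},
    {"offset":[0,0,0],"roll":0},
  ],
)

```text
t: 24.2
tool_pos: [0.5479, -0.4089, 0.3956]
orientation: [2.951, -1.076, 0.004]
force: [-0.1, 0.0, -1.2]
opening: 0.06
```

```bash
python3 - <<'E'
from h import *
np.set_printoptions(precision=4,suppress=True)
p=cams.read_camera("wrist"); q=cams.read_camera("side"); save(p,"w7.png")
a=cv2.resize(q["pixels"][190:290,210:350],(700,500),interpolation=cv2.INTER_CUBIC)
cv2.imwrite("pics/s7.png",cv2.cvtColor(a,cv2.COLOR_RGB2BGR))
s=robot.read_state(); print(s["t"],s["tool_pos"],s["force"],s["wrist_torque"])
for th,z in[("clamp_handle",.216),("screw_bush",.189),("back_stop",.093),("vial_block",.064)]:
    for x in cams.pinpoint(p,th)[:1]: print(th,np.round(x["xy"],1),round(x["score"],2),atz(p,x["xy"],z))
E
```

```text
24.3 [ 0.5474 -0.4085  0.3926] [-0.3245  0.1791  0.2619] [ 0.1229 -0.0207  0.0437]
clamp_handle [260.6 172.1] 0.7 [ 0.5449 -0.4075  0.216 ]
screw_bush [261.3 165.9] 0.74 [ 0.5453 -0.4091  0.189 ]
back_stop [245.1 120.5] 0.62 [ 0.5987 -0.4217  0.093 ]
vial_block [265.7 160.8] 0.86 [ 0.5249 -0.4021  0.064 ]
```

View pics/w7.png

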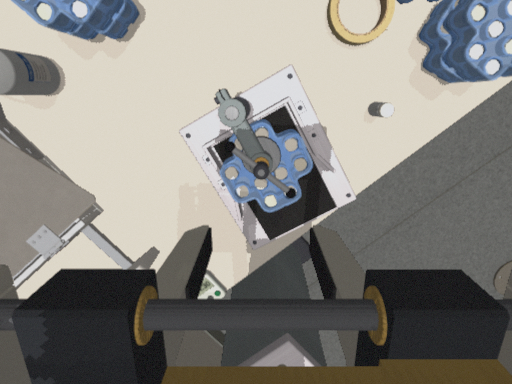

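```bash
python3 -c "
from plant import robot
print(robot.close_job(), robot.read_state()['t'])"
```

```text
the job is handed in; nothing more can be done
the job is handed in; nothing more can be done
```

I slid the block home, turned the clamp down to about half a turn past first touch, let go and handed the job in at about 24 s. The hand-in reports no verdict, so whether it passed isn't known.

- **Block:** I pushed it with closed fingers until it stopped against the back stop. The highest force I read was about 26 N, against the 40 N limit. The last picture puts its origin within about 1 mm of the home position in my fitted shaker frame.
- **Clamp:** I turned the bar with the open fingers on either side of it, in two passes with one regrasp. The joint torque first rose between two readings 0.3 rad apart. I stopped 3.03 to 3.33 rad past that point, or about 0.48 to 0.53 turn; the allowed window is 0.37 to 0.66. The bar's angle in the last picture fits that figure.
- **Disagreement:** the wrist torque grew by only about 0.09 N m per radian, not the stated 0.14. It ended at 0.28 N m; I expected about 0.47. Read on the stated rate, that would mean only about 0.3 turn, which is too loose. I went by the angle, because the torque readings from touch onwards fit that touch point better.
- **Push:** partway through, the force rose to about 16 N with the fingers low on the block. Raising them 3 mm brought it back to about 4 N.
- **Bystanders:** I never touched the timer or the vials, but I did not measure their positions at the end.

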